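# Slip-sort two tiles on a tilting board

### The arm

A 7-joint arm with a two-finger parallel gripper is mounted at the origin on the work surface. World frame = base frame: x ahead of the robot, y to its left, z up, the work surface at z = 0. Lengths are in m, angles in degrees, forces in N, time in s.
With the tool pointing down it reaches from about 0.425 to 0.875 m from the base axis. Payload 4.7 kg.
Tool frame: the origin (TCP) lies midway between the tips of the shut fingers; the grasp point (between the pads) lies env.grip_point_offset behind it (env.grip_point_offset is the distance from the TCP to the grasp point, in m); z points along the fingers, y is the line along which they close (so a half turn about z gives the same grasp; the last joint's range is limited). The gripper opens to 87 mm and grips with 3 to 60 N. Pads are 19 mm wide; open, the fingers measure 117 mm over their backs; the gripper's body (75 mm by 190 mm) begins 51 mm behind the grasp point.
Start: joints at [-67.431, 18.392, -4.016, 83.108, 1.295, 78.541, -3.26], TCP at [0.241, 0.604, 0.223] pointing down, gripper open.
Joint ranges: [-163.93, 163.93], [-17.29, 119.83], [-79.2, 71.16], [3.27, 140.29], [-89.18, 269.18], [5.43, 117.66], [-154.24, 154.24]. Speed limits (degrees/s): [147.25, 147.25, 180, 180, 180, 180, 180].

### API

Orientations are given as [roll, pitch, yaw] about the fixed x, y, z axes, in that order (R = Rz(yaw) Ry(pitch) Rx(roll)).
In Python, from cell import env gives the robot as it stands.
- The arm moves only by the shell command python3 -m creep 'ROWS' [FORCE]. ROWS is a JSON object of lists of equal length, an entry for each row: "translation": the shift along the tool's x, y, z in units of 0.08 m (1.0 is 0.08 m), a list of three; "turn": the turn, a rotation vector about the tool's x, y, z in units of 180 degrees (1.0 is 180 degrees), a list of three; "grip": the opening, from 0 (shut) to 1 (fully open). In form: {"translation": [[x, y, z], ...], "turn": [[ax, ay, az], ...], "grip": [grip, ...]}. A call has 1 to 5 rows; each row shifts and turns the commanded pose from where the row before left it, along the tool's axes as they then stand; what a row does not reach is not made up. A row lasts 1/8 s, in which the tool goes at most 62.5 mm and 10.7 degrees, less where a joint would pass 70% of its speed; a pose out of reach is approached as far as the arm can. A call with a number of a shift or a turn outside -1 to 1 is refused whole. A call with a gripper value outside its range is refused whole. The fingers move at their own pace and stop on an object; FORCE is the grip in N (left out, the last holds). Time passes only in rows, so rows that do not move let the fingers close. It gives the time, the measured TCP pose, the force, the opening and the grip force at its end, in the units of the state.
- env.get_obs(): the state, without advancing time (a new reading comes with each control period).
- env.read_camera(name): name is "side" or "top"; returns a dict with "frame" (400x640x3 uint8, red, green, blue), "z_map" (400x640 float32, m along the optical axis (not along the pixel's ray), 0 where there is no reading), "K" (3x3 intrinsics, pixels), "rvec" (rotation vector, rad) and "tvec" (3), from world to camera coordinates, as OpenCV has them. Camera axes: x right, y down, z forward; pixel columns grow to the right and rows downward; lengths in m; the calibration is good to about 2 mm. A picture is of the moment at which its call begins.
- env.sign_off(): hands the job in; it is judged then, once.
The state is a dict: "time_s": time; "qpos": joint angles; "joint_velocities": joint speeds; "effort": joint torques, N m; "tool_pos": TCP position; "tool_rot": TCP orientation; "force": force on the tool from outside, world axes, zero at the start; "wrist_torque": the same for the moment, N m; "grip_width": finger opening in m; "grasp_force": force on a finger pad.
Only numpy, scipy, OpenCV 4.12 (cv2) and the standard library are available. Lean on these libraries where they do the work, as an engineer would, in place of code of your own. Each camera call takes 0.05 s, during which the arm holds its last target. There are 200 camera calls.

### The job

Slowly raise the tilting board by its red handle until the blue glazed tile begins to slide, and hold the board still at that angle until the tile has come down to rest against the toe stop. Then lower the board gently all the way onto its rest and let go. The unglazed tile must stay wholly above the red line; do not touch either tile, do not force the pivot rod or lift it out of its cradle, never let the board drop or the tile shoot down, and leave the other things alone.

Things in the scene. Friction and masses are not known exactly. Their poses are not given: they have to be found in the camera images.
- board: Loose white-faced tilting board, 0.4 to 0.7 kg. Origin: mid-length on the axis of the steel pivot rod (16 mm dia., 190 long) at its low end; x along the board to the handle, y along the rod, z up. Plate 154 wide, z -6 to +6 mm, x -8 to +325. Two 68 mm lanes at y = +37 and -37 between 8 mm high strips. Starts level. Tilts freely about the rod to over 30 degrees; falls back if let go.
- handle (a point): Centre of the round red handle bar on the board, 14 mm diameter, parallel to the pivot rod, 390 mm from its axis (board y = z = 0), 45 mm above the table when the board is down. Free over 108 mm between two arms, 58 mm clear to the plate's end, nothing below it. The bar can turn between the fingers as the board tilts. About 3 to 5 N lifts it.
- pivot_seat (a point): Point of the fixed cradle where the rod's axis belongs, 45 mm above the table, midway between its two dark open-topped slots (17.5 mm wide for the 16 mm rod, walls 10 mm above the axis). x to the handle, z up. Over 25 N (its own weight is 5 to 9 N) between board and cradle is forcing it; the axis must stay within 5 mm. The wooden rest for the lowered board stands 255 to 285 mm from the axis.
- toe_stop (a point): On the board: mid-width of the face of the 12 mm high toe stop at its low end, on the board's top surface, at board x = 30 mm. A tile resting against it has its centre at board x = 60 mm.
- red_line (a point): On the board: middle of the 5 mm wide red line across both lanes, at board x = 160 mm. The unglazed tile's lower edge must stay above it (its centre at board x above 190 mm).
- glazed_tile: Loose tile, blue glazed top, pale body, 60 x 60 x 9 mm, 75 g, origin at the centre of its underside. Starts high on the board, centre at board x 212 to 235 mm, in either lane. It starts to slide at a board angle not known beforehand, 12 to 22 degrees, and then slides on without sticking; 3 or 4 degrees more make it too fast (over 0.5 m/s).
- bisque_tile: Loose unglazed red-brown clay tile, 60 x 60 x 9 mm, about 75 g, origin at the centre of its underside. It starts beside the glazed one in the other lane, centre at board x 212 to 235 mm. It is rougher on the same board: it starts to slide 3.5 to 6 degrees later than the glazed one.
- glaze_jar: Bystander: closed jar, 64 mm diameter, 85 mm high, origin at the centre of its underside.
- brush_mug: Bystander: white mug 76 mm diameter, 100 mm high, with brushes up to 190 mm high, origin at the centre of its underside.
- bowl: Bystander: white bowl, 120 mm diameter, 50 mm high, origin at the centre of its underside.
Things that resemble listed ones, but are neither listed nor needed, are in the scene too. There is more than one size of the glazed_tile; the job needs the larger.

How it is judged (in metres and radians):
On the way, in this order (a step that is already met when the one before it is completed fails the run):
1. the glazed tile is sliding down the raised board, past the red line (x of glazed_tile in the frame of board between 0.08 and 0.185 m and angle between board's own z axis and vertical above 0.17 rad), for 0.04 s.
2. the glazed tile rests at the toe stop while the board is held still at its angle (x of glazed_tile in the frame of board below 0.068 m and linear speed of glazed_tile below 0.03 m/s and angle between board's own z axis and vertical above 0.17 rad and angular speed of board below 0.06 rad/s), for 0.3 s.
At the end, for the whole second after the job is handed in: The board lies level on its rest (within about 1 degree) with its rod in the cradle (axis within 5 mm), let go and at rest; the glazed tile lies flat against the toe stop (within 8 mm); the unglazed tile lies flat on the board, wholly above the middle of the red line (x of glazed_tile in the frame of board between 0.05 and 0.068 m and x of bisque_tile in the frame of board above 0.19 m and angle between board's own z axis and vertical below 0.02 rad and distance between board and pivot_seat below 0.005 m and z of glazed_tile in the frame of board between 0.003 and 0.01 m and z of bisque_tile in the frame of board between 0.003 and 0.01 m and linear speed of each of board, glazed_tile, bisque_tile below 0.02 m/s); the robot touches nothing.
It fails at once if the unglazed tile slips past the middle of the red line (x of bisque_tile in the frame of board below 0.19 m).
It fails at once if the glazed tile shoots down (over 0.5 m/s), or the board is dropped or jerked (turning over 1.2 rad/s) (linear speed of glazed_tile above 0.5 m/s or angular speed of board above 1.2 rad/s).
It fails at once if the pivot rod is forced against the cradle (over 25 N) or lifted or dragged out of it (over 5 mm) (distance between board and pivot_seat above 0.005 m or contact force between board and cradle above 25 N).
It fails at once if the robot touches a tile (contact force between any of the fingers, the arm and glazed_tile above 0.3 N or contact force between any of the fingers, the arm and bisque_tile above 0.3 N).
It fails at once if a bystander is disturbed (moved over 20 mm) (distance of any of glaze_jar, brush_mug, bowl from where it was at the start of the episode above 0.02 m).
It also fails if it takes over 67 s, if anything falls off the work surface, if the arm or the gripper's body presses on something with over 40 N, if the wrist force passes 120 N, or if a joint passes its speed limit or range.

## Working session

There is one attempt and no reset: what is moved stays moved. The work goes in short steps, Python scripts to look and compute and a shell command to move; the robot and the scene stay as the last step left them, time stands still between calls to the robot, and variables do not carry over. Pictures are saved under pics/ and viewed, at most 10 in all, crops included, and the job is handed in when it is done.

```bash
mkdir -p pics; cat > h.py <<'E'
from cell import env
import numpy as np, cv2
def cam(n):
    c=env.read_camera(n); c['R']=cv2.Rodrigues(np.array(c['rvec'],float))[0]; c['t']=np.array(c['tvec'],float).ravel(); return c
def save(c,p): cv2.imwrite(p,c['frame'][:,:,::-1])
def pts(c):
    v,u=np.mgrid[:400,:640]; z=c['z_map'].astype(float); K=c['K']
    P=np.stack([(u-K[0][2])/K[0][0]*z,(v-K[1][2])/K[1][1]*z,z],-1)
    return (P-c['t'])@c['R']
E
python3 - <<'E'
from h import *
for n in('top','side'):
    c=cam(n); save(c,f'pics/{n}0.png'); print(n,-c['R'].T@c['t'])
o=env.get_obs(); print(o['tool_pos'],o['tool_rot'],o['grip_width'],env.grip_point_offset,o['force'])
E
```

```text
top [0.24463207 0.03186349 1.18546236]
side [ 0.42246419 -0.88744693  0.92017981]
[0.24083871 0.60320131 0.22155286] [-1.79899532e+02  5.70578860e-03  1.58241906e+02] 0.08706306516708287 0.0187 [-0.98617782  0.26345221 -0.61792043]
```

View pics/top0.png

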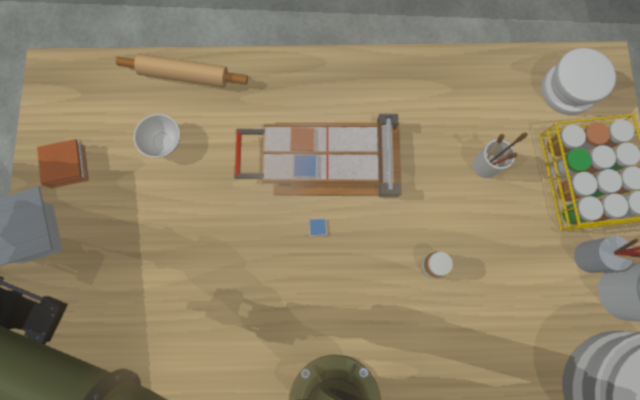

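View pics/side0.png

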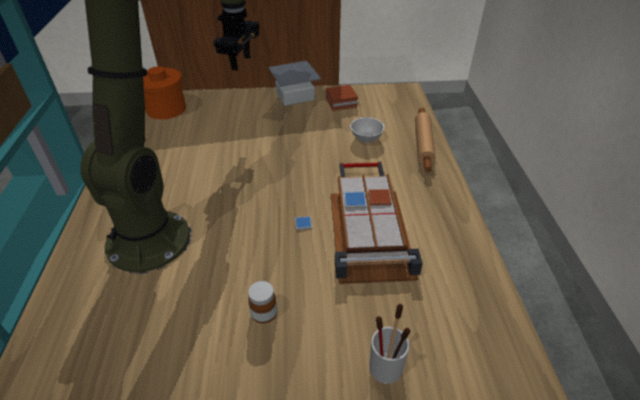

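Top view: the red handle bar is at (238,154), the rod at (389,155), the large blue tile on the board at (304,166), and the bisque tile at (302,139). Lookalikes are the small blue tile on the table at (318,227), which is the wrong size, and for the handle the red box at (62,163) and the red lid in the rack at (597,133). I choose the on-board blue tile and the bar at (238,154), then check them in one crop.

```bash
python3 - <<'E'
from h import *
c=cam('top'); f=c['frame']; P=pts(c)
cv2.imwrite('pics/crop.png',cv2.resize(f[110:210,220:410,::-1],None,fx=4,fy=4,interpolation=cv2.INTER_CUBIC))
hsv=cv2.cvtColor(f,cv2.COLOR_RGB2HSV)
def ray(u,v,h):
    d=c['R'].T@np.linalg.solve(c['K'],[u,v,1]); o=-c['R'].T@c['t']; return o+d*(h-o[2])/d[2]
def blob(m,box,h,n):
    x0,y0,x1,y1=box; k=np.zeros(m.shape,bool);k[y0:y1,x0:x1]=1;k&=m
    v,u=np.nonzero(k); r=cv2.minAreaRect(np.stack([u,v],1).astype(np.float32))
    pz=P[v,u]; pz=pz[c['z_map'][v,u]>0]
    print(n,len(u),r,[np.round(ray(*p,h),4) for p in cv2.boxPoints(r)],'ctr',ray(*r[0],h).round(4),'depth med',np.median(pz,0).round(4))
    return ray(*r[0],h)
H,S,V=[hsv[...,i].astype(int) for i in range(3)]
red=((H<6)|(H>174))&(S>150)&(V>60)
h=blob(red,(228,120,248,190),.045,'handle')
blob(red,(318,120,335,190),.051,'line')
b=blob((H>100)&(H<125)&(S>100),(285,150,325,185),.06,'blue')
bi=blob((H<14)&(S>90)&(V>60),(288,127,316,151),.06,'bisque')
blob((S<45)&(V>110),(383,115,394,195),.053,'rod')
E
```

```text
handle 117 ((237.778076171875, 152.9917755126953), (3.034956216812134, 42.04524612426758), 2.12109637260437) [array([0.5605, 0.2431, 0.045 ]), array([0.6738, 0.2416, 0.045 ]), array([0.6734, 0.2337, 0.045 ]), array([0.56  , 0.2354, 0.045 ])] ctr [0.6164 0.2385 0.045 ] depth med [0.6196 0.2379 0.0509]
line 0 ((0.0, 0.0), (0.0, 0.0), 0.0) [array([1.0666, 0.9041, 0.051 ]), array([1.0666, 0.9041, 0.051 ]), array([1.0666, 0.9041, 0.051 ]), array([1.0666, 0.9041, 0.051 ])] ctr [1.0666 0.9041 0.051 ] depth med [nan nan nan]
blue 0 ((0.0, 0.0), (0.0, 0.0), 0.0) [array([1.0601, 0.8972, 0.06  ]), array([1.0601, 0.8972, 0.06  ]), array([1.0601, 0.8972, 0.06  ]), array([1.0601, 0.8972, 0.06  ])] ctr [1.0601 0.8972 0.06  ] depth med [nan nan nan]
bisque 480 ((302.0075988769531, 138.39340209960938), (21.587854385375977, 22.442819595336914), 4.085616588592529) [array([0.6206, 0.1015, 0.06  ]), array([0.681 , 0.0973, 0.06  ]), array([0.676 , 0.0418, 0.06  ]), array([0.6157, 0.0466, 0.06  ])] ctr [0.6482 0.0718 0.06  ] depth med [0.6481 0.0718 0.0599]
rod 584 ((386.71148681640625, 154.58255004882812), (73.0606918334961, 9.851052284240723), 87.35746002197266) [array([ 0.7026, -0.1319,  0.053 ]), array([ 0.7035, -0.1576,  0.053 ]), array([ 0.5081, -0.1571,  0.053 ]), array([ 0.5073, -0.1322,  0.053 ])] ctr [ 0.6037 -0.1447  0.053 ] depth med [ 0.601  -0.1464  0.0509]
  return _methods._mean(a, axis=axis, dtype=dtype,
  ret = um.true_divide(
```

View pics/crop.png

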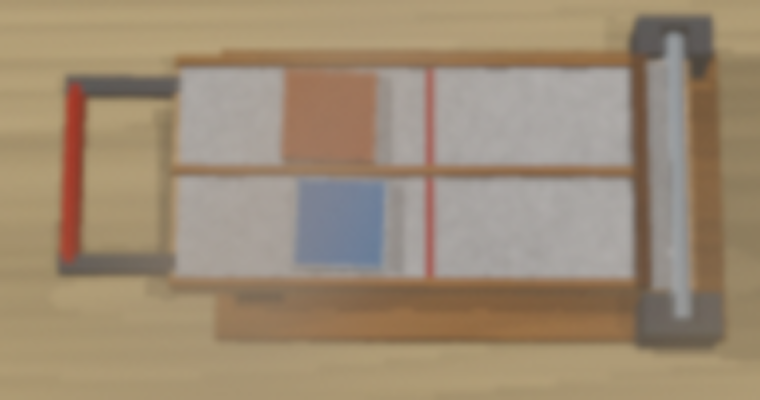

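The crop confirms the large blue tile in the near lane (y-side toward the robot) and the red bar between two dark arms. I turn the tool so it closes along world y, then move above the bar.

```bash
python3 -m creep '{"translation":[[0,0,0],[0,0,0],[0,0,0],[0,0,0]],"turn":[[0,0,-0.04],[0,0,-0.04],[0,0,-0.0409],[0,0,0]],"grip":[1,1,1,1]}' 15; 
python3 -m creep '{"translation":[[-0.6,-0.6,0],[-0.6,-0.6,0],[-0.6,-0.6,0],[-0.6,-0.6,0],[0,0,0]],"turn":[[0,0,0],[0,0,0],[0,0,0],[0,0,0],[0,0,0]],"grip":[0.6,0.6,0.6,0.6,0.6]}'
```

```text
time_s: 0.65
tool_pos: [0.241, 0.6035, 0.2222]
tool_rot: [-180.0, -0.0, 179.9]
force: [-0.0, 1.2, 0.5]
grip_width: 0.0868
grasp_force: 0.0
time_s: 1.27
tool_pos: [0.4235, 0.4209, 0.2227]
tool_rot: [-179.9, 0.2, 179.2]
force: [0.0, 0.7, -0.2]
grip_width: 0.0533
grasp_force: 0.0
```

```bash

python3 -m creep '{"translation":[[-0.6,-0.56,0],[-0.6,-0.56,0],[-0.6,-0.56,0],[-0.6,-0.56,0],[0,0,0]],"turn":[[0,0,0],[0,0,0],[0,0,0],[0,0,0],[0,0,0]],"grip":[0.6,0.6,0.6,0.6,0.6]}'
python3 -m creep '{"translation":[[0,0,0.4],[0,0,0.4],[0,0,0.4],[0,0,0],[0,0,0]],"turn":[[0,0,0],[0,0,0],[0,0,0],[0,0,0],[0,0,0]],"grip":[0.6,0.6,0.6,0.6,0.6]}'
python3 - <<'E'
from h import *
o=env.get_obs(); print(o['tool_pos'],o['tool_rot'],o['force'])
c=cam('side');u=c['K']@(c['R']@np.array([.618,.2385,.045])+c['t']);u=u[:2]/u[2];print(u)
f=c['frame'];P=pts(c);hsv=cv2.cvtColor(f,cv2.COLOR_RGB2HSV)
x,y=u.astype(int)
cv2.imwrite('pics/s1.png',cv2.resize(f[y-60:y+60,x-80:x+80,::-1],None,fx=5,fy=5,interpolation=cv2.INTER_CUBIC))
H,S=hsv[...,0],hsv[...,1]
m=((H<6)|(H>174))&(S>150); k=np.zeros_like(m);k[y-12:y+12,x-40:x+40]=1;m&=k
v,uu=np.nonzero(m);p=P[v,uu];g=(abs(p[:,2]-.048)<.012)&(abs(p[:,1]-.24)<.03);print(len(v),g.sum(),np.median(p[g],0),p[g].min(0),p[g].max(0))
E
```

```text
time_s: 1.9
tool_pos: [0.6042, 0.2501, 0.222]
tool_rot: [-179.8, 0.1, 179.3]
force: [-0.5, 0.0, 1.0]
grip_width: 0.0523
grasp_force: 0.0
time_s: 2.52
tool_pos: [0.6008, 0.2577, 0.1279]
tool_rot: [179.9, 0.1, -180.0]
force: [-0.7, 1.1, 0.3]
grip_width: 0.052
grasp_force: 0.0
[0.60075693 0.25770633 0.12791735] [ 1.79934279e+02  7.78449877e-02 -1.79970364e+02] [-0.6893315   1.09739552  0.26663197]
[360.47749082 164.78987015]
122 119 [0.61873246 0.23364749 0.0500123 ] [0.56220664 0.22566127 0.04259667] [0.67298595 0.24043451 0.05683917]
```

View pics/s1.png

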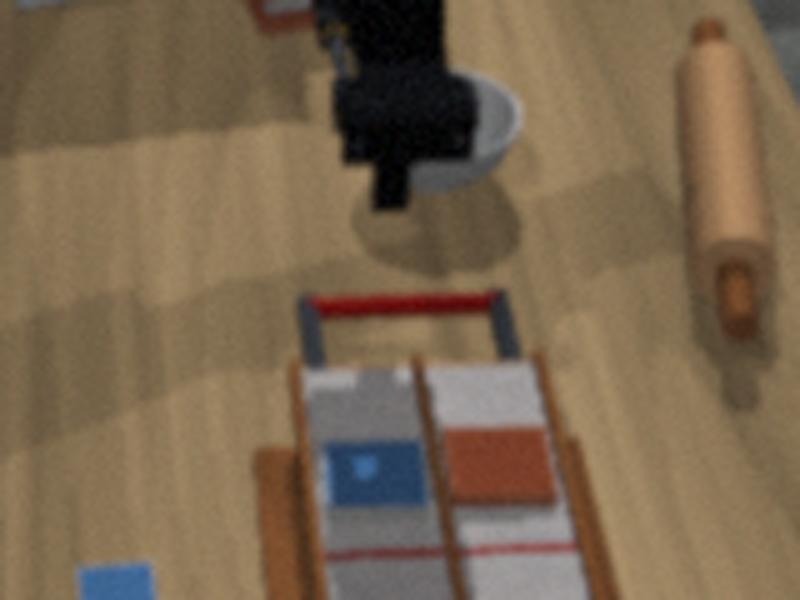

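Gripper hovers slightly beyond the bar; the bar is at about (0.618, 0.239, 0.045). Correcting, then descending.

```bash

python3 -m creep '{"translation":[[-0.11,-0.12,0.1],[-0.11,-0.12,0.1],[0,0,0],[0,0,0]],"turn":[[0,0,0],[0,0,0],[0,0,0],[0,0,0]],"grip":[0.6,0.6,0.6,0.6]}'
```

```text
time_s: 3.08
tool_pos: [0.6182, 0.237, 0.1104]
tool_rot: [180.0, -0.0, 180.0]
force: [-0.2, 0.5, 0.1]
grip_width: 0.0521
grasp_force: 0.0
```

```bash

python3 -m creep '{"translation":[[0,0.025,0.3],[0,0,0.3],[0,0,0.25],[0,0,0.2],[0,0,0]],"turn":[[0,0,0],[0,0,0],[0,0,0],[0,0,0],[0,0,0]],"grip":[0.6,0.6,0.6,0.6,0.6]}'
python3 -m creep '{"translation":[[0,0,0],[0,0,0]],"turn":[[0,0,0],[0,0,0]],"grip":[0.4,0.4]}' 8
```

```text
time_s: 3.7
tool_pos: [0.6172, 0.2389, 0.0251]
tool_rot: [-179.9, -0.1, -180.0]
force: [0.1, -0.8, -0.3]
grip_width: 0.0522
grasp_force: 0.0
time_s: 3.95
tool_pos: [0.619, 0.2394, 0.0278]
tool_rot: [180.0, 0.1, 180.0]
force: [0.3, -0.2, 0.8]
grip_width: 0.0396
grasp_force: 0.0
```

```bash

python3 -m creep '{"translation":[[0,0,0],[0,0,0]],"turn":[[0,0,0],[0,0,0]],"grip":[0.22,0.2]}' 8
python3 -m creep '{"translation":[[0,0,0],[0,0,0]],"turn":[[0,0,0],[0,0,0]],"grip":[0.18,0.18]}' 8
python3 -m creep '{"translation":[[0,0,0],[0,0,0],[0,0,0]],"turn":[[0,0,0],[0,0,0],[0,0,0]],"grip":[0.16,0.15,0.14]}' 8
```

```text
time_s: 4.2
tool_pos: [0.6184, 0.2393, 0.027]
tool_rot: [180.0, 0.0, -180.0]
force: [1.6, 0.1, 0.3]
grip_width: 0.0228
grasp_force: 0.0
time_s: 4.45
tool_pos: [0.6181, 0.2392, 0.0266]
tool_rot: [180.0, 0.0, -180.0]
force: [-0.4, 0.4, 0.2]
grip_width: 0.0162
grasp_force: 0.0
time_s: 4.82
tool_pos: [0.6182, 0.2384, 0.0265]
tool_rot: [-180.0, -0.0, 180.0]
force: [-0.1, -2.2, 1.0]
grip_width: 0.0137
grasp_force: 8.0
```

```bash
cat > chk.py <<'E'
# measures blue-tile distance from handle side; fails if tile moved / forces grow
from h import *
import sys,json,os
c=cam('side');f=c['frame'];P=pts(c);hsv=cv2.cvtColor(f,cv2.COLOR_RGB2HSV)
H,S,V=[hsv[...,i].astype(int) for i in range(3)]
r=(P[...,0]>.52)&(P[...,0]<.72)&(P[...,1]>-.14)&(P[...,1]<.15)&(P[...,2]>.035)&(P[...,2]<.2)
def med(m):
    q=P[m]; d=np.hypot(q[:,1]+.1516,q[:,2]-.045); return m.sum(),np.round((np.percentile(d,5)+np.percentile(d,95))/2,4),np.median(q[:,1:],0)
nb,b,_=med(r&(H>98)&(H<128)&(S>90))
nr,q,_=med(r&(P[...,0]>.625)&(H<14)&(S>110)&(V>50)&(np.hypot(P[...,1]+.1516,P[...,2]-.045)>.175)&(np.hypot(P[...,1]+.1516,P[...,2]-.045)<.275))
w=r&(S<50)&(V>70); p=P[w]; a=np.degrees(np.arctan(np.polyfit(p[:,1],p[:,2],1)[0]))
o=env.get_obs()
print('t%.2f blue %.4f (%d) bisq %.4f (%d) ang %.1f'%(o['time_s'],b,nb,q,nr,a),'pos',np.round(o['tool_pos'],4),'F',np.round(o['force'],1),'hand ang %.2f'%np.degrees(np.arcsin((o['tool_pos'][2]-.0265)/.39)))
if not os.path.exists('ref'): open('ref','w').write(str(b))
sys.exit(int(abs(b-float(open('ref').read()))>.005))
E
python3 -m creep '{"translation":[[0,0,0]],"turn":[[0,0,0]],"grip":[0.1]}' 15
python3 chk.py
python3 -m creep '{"translation":[[0,-0.001,-0.06],[0,-0.003,-0.08],[0,-0.004,-0.085],[0,0,0]],"turn":[[0,0,0],[0,0,0],[0,0,0],[0,0,0]],"grip":[0.1,0.1,0.1,0.1]}'
python3 chk.py
```

```text
time_s: 4.95
tool_pos: [0.6182, 0.2384, 0.0265]
tool_rot: [-180.0, -0.0, 180.0]
force: [-1.6, -3.5, 1.2]
grip_width: 0.0132
grasp_force: 15.0
t5.00 blue 0.2506 (247) bisq 0.2209 (317) ang 0.1 pos [0.6182 0.2383 0.0265] F [-0.9 -3.4  1.1] hand ang 0.01
time_s: 5.5
tool_pos: [0.6186, 0.2386, 0.0454]
tool_rot: [180.0, 0.1, 180.0]
force: [-0.5, -2.1, -3.9]
grip_width: 0.0136
grasp_force: 15.0
t5.55 blue 0.2526 (270) bisq 0.2210 (326) ang 2.9 pos [0.6184 0.2386 0.0449] F [-0.5 -2.3 -3.6] hand ang 2.71
```

```bash

python3 -m creep '{"translation":[[0,-0.005,-0.09],[0,-0.006,-0.09],[0,-0.008,-0.09],[0,-0.01,-0.09],[0,-0.011,-0.09]],"turn":[[0,0,0],[0,0,0],[0,0,0],[0,0,0],[0,0,0]],"grip":[0.1,0.1,0.1,0.1,0.1]}'
python3 chk.py
python3 - <<'E'
from h import *
c=cam('side');d=cam('top')
a=c['frame'][140:290,310:440];b=d['frame'][100:210,220:410]
a=cv2.resize(a,None,fx=3,fy=3);b=cv2.resize(b,None,fx=2,fy=2)
o=np.zeros((450,780,3),np.uint8);o[:,:390]=a;o[:220,395:775]=b
cv2.imwrite('pics/both.png',o[:,:,::-1])
E
```

```text
time_s: 6.18
tool_pos: [0.6182, 0.2352, 0.0812]
tool_rot: [180.0, 0.0, -180.0]
force: [-0.7, -2.9, -4.4]
grip_width: 0.0136
grasp_force: 15.0
t6.22 blue 0.2586 (307) bisq 0.2224 (358) ang 8.0 pos [0.6188 0.2351 0.0823] F [-0.7 -3.9 -3.4] hand ang 8.22
```

View pics/both.png

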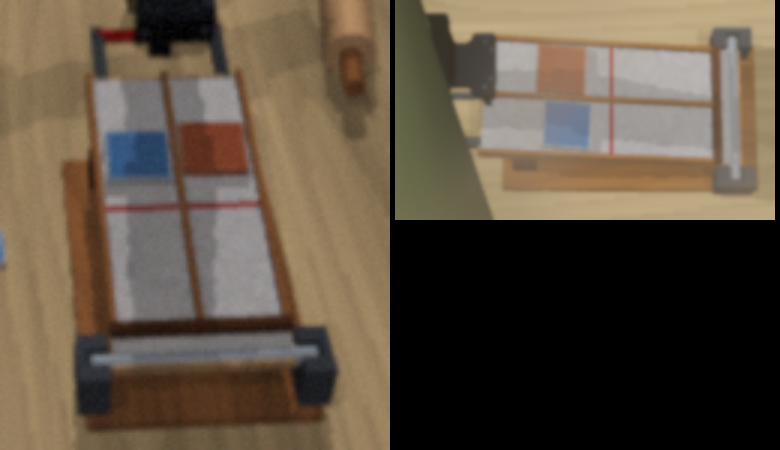

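Side view (left): the blue tile at crop (138,155) and the bisque tile at (213,148) are unmoved, with the board at 8°. The blue mask catches dark arm pixels, so I'll restrict it to the largest blob.

```bash
cat > chk.py <<'E'
from h import *
import sys,os
c=cam('side');f=c['frame'];P=pts(c);hsv=cv2.cvtColor(f,cv2.COLOR_RGB2HSV)
H,S,V=[hsv[...,i].astype(int) for i in range(3)]
o=env.get_obs(); a=np.degrees(np.arcsin((o['tool_pos'][2]-.0265)/.39)); C,Sn=np.cos(np.radians(a)),np.sin(np.radians(a))
n=np.array([0,-Sn,C]); p0=np.array([.618,-.1516,.045])+n*.015
def loc(m):
    k=np.zeros_like(m);k[140:290,310:440]=1
    N,L,st,ct=cv2.connectedComponentsWithStats((m&k).astype(np.uint8)); i=1+np.argmax(st[1:,4])
    d=c['R'].T@np.linalg.solve(c['K'],[*ct[i],1]); e=-c['R'].T@c['t']; q=e+d*(n@(p0-e))/(n@d)-p0
    return st[i,4],q[1]*C+q[2]*Sn
nb,b=loc((H>98)&(H<128)&(S>110)&(V>60))
nr,q=loc((P[...,0]>.622)&(H<14)&(S>120)&(V>60)&(P[...,1]>-.01)&(np.hypot(P[...,1]+.1516,P[...,2]-.045)<.29)) if 1 else 0
print('t%.2f blue %.4f (%d) bisq %.4f (%d)'%(o['time_s'],b,nb,q,nr),'pos',np.round(o['tool_pos'],4),'F',np.round(o['force'],1),'ang %.2f'%a)
if not os.path.exists('ref2'): open('ref2','w').write(str(b))
sys.exit(int(abs(b-float(open('ref2').read()))>.004))
E
python3 chk.py
python3 -m creep '{"translation":[[0,-0.006,-0.042],[0,-0.006,-0.042],[0,-0.007,-0.042],[0,-0.007,-0.042]],"turn":[[0,0,0],[0,0,0],[0,0,0],[0,0,0]],"grip":[0.1,0.1,0.1,0.1]}'
python3 chk.py; python3 chk.py
```

```text
t6.38 blue 0.2166 (261) bisq 0.2205 (329) pos [0.6183 0.2355 0.0808] F [ 0.7 -1.4 -3.8] ang 8.00
time_s: 6.88
tool_pos: [0.6181, 0.2332, 0.0942]
tool_rot: [-180.0, -0.0, -180.0]
force: [-0.9, -2.0, -4.3]
grip_width: 0.0135
grasp_force: 15.0
t6.92 blue 0.2177 (263) bisq 0.2205 (329) pos [0.6184 0.2331 0.0947] F [-0.9 -2.7 -4.3] ang 10.08
t6.97 blue 0.2177 (261) bisq 0.2205 (329) pos [0.6184 0.2332 0.0946] F [-1.  -1.7 -4.6] ang 10.05
```

Detection is now stable. I'll chain typed 0.3° steps, each followed by a check that stops the chain if the tile has moved.

```bash

python3 -m creep '{"translation":[[0,-0.007,-0.042],[0,-0.008,-0.042],[0,-0.004,-0.021],[0,0,0]],"turn":[[0,0,0],[0,0,0],[0,0,0],[0,0,0]],"grip":[0.1,0.1,0.1,0.1]}' >/dev/null && python3 chk.py &&
python3 -m creep '{"translation":[[0,-0.005,-0.025],[0,0,0]],"turn":[[0,0,0],[0,0,0]],"grip":[0.1,0.1]}' >/dev/null && python3 chk.py &&
python3 -m creep '{"translation":[[0,-0.005,-0.025],[0,0,0]],"turn":[[0,0,0],[0,0,0]],"grip":[0.1,0.1]}' >/dev/null && python3 chk.py &&
python3 -m creep '{"translation":[[0,-0.006,-0.025],[0,0,0]],"turn":[[0,0,0],[0,0,0]],"grip":[0.1,0.1]}' >/dev/null && python3 chk.py &&
python3 -m creep '{"translation":[[0,-0.006,-0.025],[0,0,0]],"turn":[[0,0,0],[0,0,0]],"grip":[0.1,0.1]}' >/dev/null && python3 chk.py &&
python3 -m creep '{"translation":[[0,-0.006,-0.025],[0,0,0]],"turn":[[0,0,0],[0,0,0]],"grip":[0.1,0.1]}' >/dev/null && python3 chk.py &&
python3 -m creep '{"translation":[[0,-0.006,-0.025],[0,0,0]],"turn":[[0,0,0],[0,0,0]],"grip":[0.1,0.1]}' >/dev/null && python3 chk.py &&
python3 -m creep '{"translation":[[0,-0.006,-0.025],[0,0,0]],"turn":[[0,0,0],[0,0,0]],"grip":[0.1,0.1]}' >/dev/null && python3 chk.py; echo rc $?
```

```text
t7.53 blue 0.2171 (267) bisq 0.2203 (341) pos [0.6182 0.2317 0.1025] F [ 0.3 -2.7 -3.5] ang 11.23
t7.83 blue 0.2168 (261) bisq 0.2219 (341) pos [0.6181 0.2314 0.1045] F [-0.2 -1.5 -5. ] ang 11.54
t8.12 blue 0.2178 (278) bisq 0.2210 (340) pos [0.6182 0.231  0.1065] F [ 0.4 -1.8 -4.2] ang 11.84
t8.43 blue 0.2170 (280) bisq 0.2204 (343) pos [0.6182 0.2306 0.1086] F [-0.2 -1.4 -3.7] ang 12.15
t8.72 blue 0.2164 (282) bisq 0.2210 (358) pos [0.6182 0.2301 0.1106] F [-0.2 -1.6 -3.9] ang 12.45
t9.03 blue 0.2160 (275) bisq 0.2208 (361) pos [0.6182 0.2297 0.1126] F [-0.1  0.8 -4.1] ang 12.75
t9.32 blue 0.2179 (280) bisq 0.2213 (346) pos [0.6182 0.2292 0.1146] F [-0.5  0.2 -4.1] ang 13.05
t9.62 blue 0.2174 (280) bisq 0.2206 (344) pos [0.6182 0.2287 0.1166] F [-0.  -0.6 -3.1] ang 13.36
rc 0
```

```bash

python3 -m creep '{"translation":[[0,-0.007,-0.025],[0,0,0]],"turn":[[0,0,0],[0,0,0]],"grip":[0.1,0.1]}' >/dev/null && python3 chk.py &&
python3 -m creep '{"translation":[[0,-0.007,-0.025],[0,0,0]],"turn":[[0,0,0],[0,0,0]],"grip":[0.1,0.1]}' >/dev/null && python3 chk.py &&
python3 -m creep '{"translation":[[0,-0.007,-0.025],[0,0,0]],"turn":[[0,0,0],[0,0,0]],"grip":[0.1,0.1]}' >/dev/null && python3 chk.py &&
python3 -m creep '{"translation":[[0,-0.007,-0.025],[0,0,0]],"turn":[[0,0,0],[0,0,0]],"grip":[0.1,0.1]}' >/dev/null && python3 chk.py &&
python3 -m creep '{"translation":[[0,-0.007,-0.025],[0,0,0]],"turn":[[0,0,0],[0,0,0]],"grip":[0.1,0.1]}' >/dev/null && python3 chk.py &&
python3 -m creep '{"translation":[[0,-0.007,-0.025],[0,0,0]],"turn":[[0,0,0],[0,0,0]],"grip":[0.1,0.1]}' >/dev/null && python3 chk.py &&
python3 -m creep '{"translation":[[0,-0.007,-0.025],[0,0,0]],"turn":[[0,0,0],[0,0,0]],"grip":[0.1,0.1]}' >/dev/null && python3 chk.py &&
python3 -m creep '{"translation":[[0,-0.008,-0.025],[0,0,0]],"turn":[[0,0,0],[0,0,0]],"grip":[0.1,0.1]}' >/dev/null && python3 chk.py; echo rc $?
```

```text
t9.93 blue 0.2168 (285) bisq 0.2214 (362) pos [0.6182 0.2282 0.1186] F [-0.3  0.2 -4.6] ang 13.66
t10.22 blue 0.2161 (282) bisq 0.2208 (365) pos [0.6182 0.2277 0.1206] F [-0.2  1.  -4. ] ang 13.96
t10.53 blue 0.2166 (298) bisq 0.2206 (361) pos [0.6182 0.2271 0.1226] F [ 0.6  1.4 -3.6] ang 14.27
t10.82 blue 0.2172 (292) bisq 0.2210 (348) pos [0.6182 0.2265 0.1246] F [-1.4  1.4 -3. ] ang 14.57
t11.12 blue 0.2172 (285) bisq 0.2218 (365) pos [0.6182 0.2259 0.1266] F [ 0.   2.9 -3.5] ang 14.87
t11.43 blue 0.2167 (284) bisq 0.2213 (366) pos [0.6182 0.2253 0.1286] F [-0.4  2.6 -3.3] ang 15.18
t11.72 blue 0.2158 (286) bisq 0.2204 (367) pos [0.6183 0.2247 0.1306] F [ 0.   2.3 -2.6] ang 15.48
t12.03 blue 0.2167 (305) bisq 0.2199 (367) pos [0.6183 0.2239 0.1326] F [-0.7  2.7 -2.9] ang 15.79
rc 0
```

```bash

python3 -m creep '{"translation":[[0,-0.005,-0.025],[0,0,0]],"turn":[[0,0,0],[0,0,0]],"grip":[0.1,0.1]}' >/dev/null && python3 chk.py &&
python3 -m creep '{"translation":[[0,-0.006,-0.025],[0,0,0]],"turn":[[0,0,0],[0,0,0]],"grip":[0.1,0.1]}' >/dev/null && python3 chk.py &&
python3 -m creep '{"translation":[[0,-0.007,-0.025],[0,0,0]],"turn":[[0,0,0],[0,0,0]],"grip":[0.1,0.1]}' >/dev/null && python3 chk.py &&
python3 -m creep '{"translation":[[0,-0.007,-0.025],[0,0,0]],"turn":[[0,0,0],[0,0,0]],"grip":[0.1,0.1]}' >/dev/null && python3 chk.py &&
python3 -m creep '{"translation":[[0,-0.007,-0.025],[0,0,0]],"turn":[[0,0,0],[0,0,0]],"grip":[0.1,0.1]}' >/dev/null && python3 chk.py &&
python3 -m creep '{"translation":[[0,-0.007,-0.025],[0,0,0]],"turn":[[0,0,0],[0,0,0]],"grip":[0.1,0.1]}' >/dev/null && python3 chk.py; echo rc $?
```

```text
t12.32 blue 0.2161 (305) bisq 0.2205 (371) pos [0.6182 0.2233 0.1345] F [ 0.   2.3 -2.9] ang 16.08
t12.62 blue 0.2154 (307) bisq 0.2215 (369) pos [0.6182 0.2228 0.1365] F [-0.9  1.7 -3.9] ang 16.38
t12.93 blue 0.2163 (289) bisq 0.2208 (368) pos [0.6182 0.2222 0.1384] F [ 0.1  1.2 -4.2] ang 16.68
t13.22 blue 0.2171 (306) bisq 0.2201 (366) pos [0.6182 0.2216 0.1405] F [ 0.5 -0.3 -3.4] ang 16.99
t13.53 blue 0.2167 (307) bisq 0.2203 (378) pos [0.6182 0.2209 0.1424] F [-1.1 -0.4 -4.3] ang 17.29
t13.82 blue 0.2160 (308) bisq 0.2208 (387) pos [0.6182 0.2203 0.1444] F [-0.  -0.6 -3.8] ang 17.60
rc 0
```

```bash

python3 -m creep '{"translation":[[0,-0.008,-0.024],[0,0,0]],"turn":[[0,0,0],[0,0,0]],"grip":[0.1,0.1]}' >/dev/null && python3 chk.py &&
python3 -m creep '{"translation":[[0,-0.008,-0.024],[0,0,0]],"turn":[[0,0,0],[0,0,0]],"grip":[0.1,0.1]}' >/dev/null && python3 chk.py &&
python3 -m creep '{"translation":[[0,-0.008,-0.024],[0,0,0]],"turn":[[0,0,0],[0,0,0]],"grip":[0.1,0.1]}' >/dev/null && python3 chk.py &&
python3 -m creep '{"translation":[[0,-0.008,-0.024],[0,0,0]],"turn":[[0,0,0],[0,0,0]],"grip":[0.1,0.1]}' >/dev/null && python3 chk.py &&
python3 -m creep '{"translation":[[0,-0.008,-0.024],[0,0,0]],"turn":[[0,0,0],[0,0,0]],"grip":[0.1,0.1]}' >/dev/null && python3 chk.py &&
python3 -m creep '{"translation":[[0,-0.008,-0.024],[0,0,0]],"turn":[[0,0,0],[0,0,0]],"grip":[0.1,0.1]}' >/dev/null && python3 chk.py; echo rc $?
```

```text
t14.12 blue 0.2155 (308) bisq 0.2209 (373) pos [0.6182 0.2197 0.1463] F [-0.7 -1.5 -4.8] ang 17.89
t14.43 blue 0.2149 (307) bisq 0.2207 (369) pos [0.6182 0.2192 0.1483] F [-0.1 -1.5 -5. ] ang 18.20
t14.72 blue 0.2156 (323) bisq 0.2208 (376) pos [0.6183 0.2186 0.1503] F [-0.6 -2.  -4.4] ang 18.51
t15.03 blue 0.2138 (311) bisq 0.2213 (390) pos [0.6183 0.2181 0.1522] F [-0.2 -2.7 -4.8] ang 18.80
t15.32 blue 0.2088 (321) bisq 0.2205 (392) pos [0.6183 0.2176 0.1542] F [-0.7 -2.1 -5.2] ang 19.11
rc 1
```

The blue tile has begun to slide at about 19°. Holding the board still here.

```bash

for i in 1 2 3; do python3 -m creep '{"translation":[[0,0,0],[0,0,0]],"turn":[[0,0,0],[0,0,0]],"grip":[0.1,0.1]}' >/dev/null; python3 chk.py; done
```

```text
t15.62 blue 0.1941 (311) bisq 0.2208 (385) pos [0.6181 0.2177 0.154 ] F [-0.8 -2.  -4.8] ang 19.08
t15.93 blue 0.1713 (334) bisq 0.2206 (390) pos [0.6181 0.2177 0.154 ] F [-0.2 -2.  -3.8] ang 19.09
t16.23 blue 0.1413 (342) bisq 0.2209 (382) pos [0.6182 0.2177 0.154 ] F [-0.5 -2.5 -4.4] ang 19.09
```

```bash

for i in 1 2 3 4 5; do python3 -m creep '{"translation":[[0,0,0],[0,0,0]],"turn":[[0,0,0],[0,0,0]],"grip":[0.1,0.1]}' >/dev/null; python3 chk.py; done
```

```text
t16.52 blue 0.1030 (359) bisq 0.2207 (385) pos [0.6182 0.2176 0.1541] F [-0.1 -1.1 -4.8] ang 19.09
t16.82 blue 0.0600 (384) bisq 0.2206 (389) pos [0.6182 0.2176 0.1541] F [-0.8 -2.2 -4.1] ang 19.09
t17.12 blue 0.0599 (385) bisq 0.2206 (388) pos [0.6182 0.2177 0.154 ] F [ 0.8 -2.6 -4.4] ang 19.09
t17.43 blue 0.0599 (386) bisq 0.2206 (385) pos [0.6182 0.2176 0.154 ] F [-1.  -1.9 -4.9] ang 19.09
t17.73 blue 0.0599 (385) bisq 0.2207 (389) pos [0.6182 0.2176 0.154 ] F [-0.9 -2.4 -4.4] ang 19.09
```

```bash

python3 -m creep '{"translation":[[0,0.027,0.08],[0,0.026,0.083],[0,0.025,0.083],[0,0.023,0.084],[0,0.022,0.084]],"turn":[[0,0,0],[0,0,0],[0,0,0],[0,0,0],[0,0,0]],"grip":[0.1,0.1,0.1,0.1,0.1]}' && 
python3 -m creep '{"translation":[[0,0.02,0.083],[0,0.018,0.083],[0,0.017,0.083],[0,0.016,0.084],[0,0.014,0.084]],"turn":[[0,0,0],[0,0,0],[0,0,0],[0,0,0],[0,0,0]],"grip":[0.1,0.1,0.1,0.1,0.1]}'
python3 -m creep '{"translation":[[0,0.013,0.084],[0,0.011,0.084],[0,0.01,0.084],[0,0.008,0.085],[0,0.006,0.085]],"turn":[[0,0,0],[0,0,0],[0,0,0],[0,0,0],[0,0,0]],"grip":[0.1,0.1,0.1,0.1,0.1]}'
python3 -m creep '{"translation":[[0,0.005,0.08],[0,0.004,0.07],[0,0.002,0.06],[0,0,0]],"turn":[[0,0,0],[0,0,0],[0,0,0],[0,0,0]],"grip":[0.1,0.1,0.1,0.1]}'; python3 chk.py
```

```text
time_s: 18.35
tool_pos: [0.6182, 0.2282, 0.1206]
tool_rot: [180.0, 0.0, -180.0]
force: [0.4, 0.4, -3.5]
grip_width: 0.0133
grasp_force: 15.0
time_s: 18.98
tool_pos: [0.6182, 0.2348, 0.0872]
tool_rot: [180.0, 0.0, -180.0]
force: [0.1, 0.9, -3.2]
grip_width: 0.0134
grasp_force: 15.0
time_s: 19.6
tool_pos: [0.6181, 0.2383, 0.0533]
tool_rot: [180.0, 0.0, -180.0]
force: [-1.4, 2.7, -2.6]
grip_width: 0.0136
grasp_force: 15.0
time_s: 20.1
tool_pos: [0.6178, 0.2389, 0.0364]
tool_rot: [-180.0, -0.1, -180.0]
force: [0.3, 1.8, -2.2]
grip_width: 0.0132
grasp_force: 15.0
t20.15 blue 0.0592 (304) bisq 0.2172 (292) pos [0.6179 0.2389 0.0367] F [-1.8  1.5 -2.5] ang 1.51
```

```bash

python3 -m creep '{"translation":[[0,-0.002,0.03],[0,0,0.03],[0,0,0.02],[0,0,0.02],[0,0,0]],"turn":[[0,0,0],[0,0,0],[0,0,0],[0,0,0],[0,0,0]],"grip":[0.1,0.1,0.1,0.1,0.1]}' | grep -E 'pos|^force'
python3 -m creep '{"translation":[[0,0,0.012],[0,0,0],[0,0,0]],"turn":[[0,0,0],[0,0,0],[0,0,0]],"grip":[0.1,0.1,0.1]}' | grep -E 'pos|^force'
```

```text
tool_pos: [0.6183, 0.2389, 0.0303]
force: [-3.7, 0.9, 5.1]
tool_pos: [0.6186, 0.2389, 0.0301]
force: [-4.8, 0.1, 8.4]
```

```bash

python3 -m creep '{"translation":[[0,0,-0.015],[0,0,0]],"turn":[[0,0,0],[0,0,0]],"grip":[0.1,0.1]}' | grep -E 'pos|^force'
python3 - <<'E'
from h import *
c=cam('side');f=c['frame'];P=pts(c);hsv=cv2.cvtColor(f,cv2.COLOR_RGB2HSV);S,V=hsv[...,1],hsv[...,2]
w=(P[...,0]>.54)&(P[...,0]<.69)&(P[...,1]>-.11)&(P[...,1]<.16)&(P[...,2]>.035)&(P[...,2]<.08)&(S<50)&(V>70)
p=P[w];A=np.c_[p[:,:2],np.ones(len(p))];k=np.linalg.lstsq(A,p[:,2],rcond=None)[0];print('slopes deg x,y',np.degrees(k[:2]),len(p),'z mid',A.mean(0)@k)
d=cam('top');a=cv2.resize(f[120:290,300:450],None,fx=3,fy=3);b=cv2.resize(d['frame'][100:210,240:410],None,fx=2,fy=2)
o=np.zeros((510,795,3),np.uint8);o[:,:450]=a;o[:220,455:795]=b
cv2.imwrite('pics/down.png',o[:,:,::-1])
E
```

```text
tool_pos: [0.6186, 0.2389, 0.0302]
force: [-2.4, 0.9, 6.6]
slopes deg x,y [-0.12468937 -0.10822395] 2335 z mid 0.051219729817914804
```

View pics/down.png

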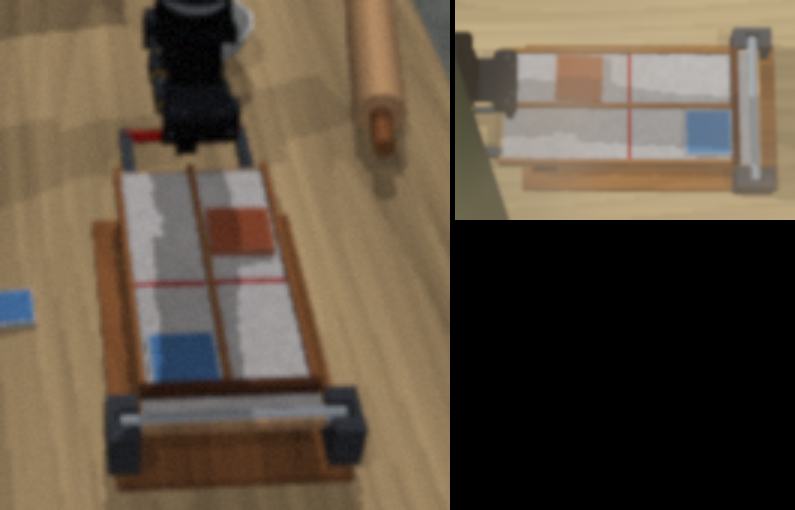

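The board is level on its rest, the blue tile is at the toe stop (180,355), and the bisque tile is above the line (240,230). The bar slid a little in the fingers, so I'll relieve the residual push and then open.

```bash

python3 -m creep '{"translation":[[0,0,-0.015],[0,0,-0.01],[0,0,0]],"turn":[[0,0,0],[0,0,0],[0,0,0]],"grip":[0.1,0.1,0.1]}' | grep -E 'pos|^force'
python3 -m creep '{"translation":[[0,0,0],[0,0,0],[0,0,0]],"turn":[[0,0,0],[0,0,0],[0,0,0]],"grip":[0.1,0.1,0.1]}' 4 | grep -E 'pos|^force'
python3 -m creep '{"translation":[[0,0,0],[0,0,0],[0,0,0],[0,0,0]],"turn":[[0,0,0],[0,0,0],[0,0,0],[0,0,0]],"grip":[0.2,0.35,0.5,0.6]}'
```

```text
tool_pos: [0.6179, 0.2388, 0.0304]
force: [1.1, 2.2, -2.6]
tool_pos: [0.618, 0.2387, 0.031]
force: [-0.1, 2.1, -3.2]
time_s: 22.75
tool_pos: [0.6184, 0.2386, 0.0315]
tool_rot: [-180.0, 0.0, 180.0]
force: [0.4, -0.0, 0.5]
grip_width: 0.04
grasp_force: 0.0
```

```bash

python3 -m creep '{"translation":[[0,0,0],[0,0,-0.1],[0,0,-0.3],[0,0,-0.4],[0,0,-0.5]],"turn":[[0,0,0],[0,0,0],[0,0,0],[0,0,0],[0,0,0]],"grip":[0.6,0.6,0.6,0.6,0.6]}' 
python3 -m creep '{"translation":[[0,0,-0.4],[0,0,0],[0,0,0],[0,0,0]],"turn":[[0,0,0],[0,0,0],[0,0,0],[0,0,0]],"grip":[0.6,0.6,0.6,0.6]}' 
python3 - <<'E'
from h import *
c=cam('side');f=c['frame'];P=pts(c);hsv=cv2.cvtColor(f,cv2.COLOR_RGB2HSV);S,V=hsv[...,1],hsv[...,2]
w=(P[...,0]>.54)&(P[...,0]<.69)&(P[...,1]>-.11)&(P[...,1]<.16)&(P[...,2]>.035)&(P[...,2]<.08)&(S<50)&(V>70)
p=P[w];A=np.c_[p[:,:2],np.ones(len(p))];k=np.linalg.lstsq(A,p[:,2],rcond=None)[0];print('slopes deg x,y',np.degrees(k[:2]),len(p),'z mid',A.mean(0)@k)
save(c,'pics/end.png')
E
sed -i "s/^o=env.*/o=env.get_obs();a=0.;C,Sn=1.,0./" chk.py; python3 chk.py
```

```text
time_s: 23.38
tool_pos: [0.6177, 0.2386, 0.1361]
tool_rot: [-180.0, -0.1, -180.0]
force: [-0.3, 0.6, 0.6]
grip_width: 0.0522
grasp_force: 0.0
time_s: 23.88
tool_pos: [0.6173, 0.2385, 0.1655]
tool_rot: [-179.9, -0.1, -180.0]
force: [-1.5, -0.5, 0.5]
grip_width: 0.052
grasp_force: 0.0
slopes deg x,y [-0.13992306 -0.12171071] 2343 z mid 0.051189202255280904
t23.98 blue 0.0598 (299) bisq 0.2194 (279) pos [0.6175 0.2386 0.1658] F [ 0.  -0.4 -0.4] ang 0.00
```

View pics/end.png

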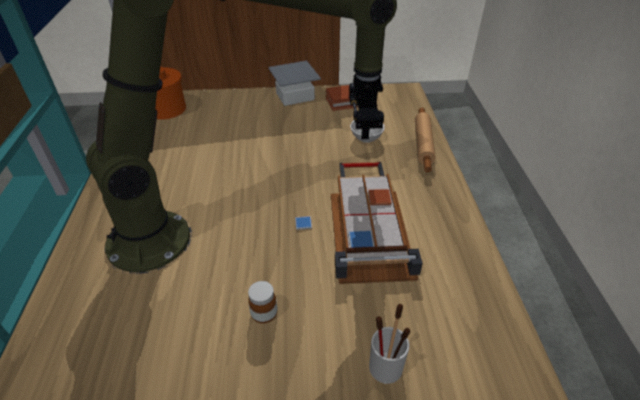

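The gripper is clear above the bar. The board is level, the blue tile is at the toe stop (360,240), the bisque tile is high on the board (380,197), and the bystanders haven't moved. Handing in.

```bash
python3 -c "
from cell import env; print(env.sign_off())"
```

```text
the job is handed in; nothing more can be done
None
```

Handed in at about 24 s (no verdict returned): the glazed tile began sliding at about 19° and rests at the toe stop (board x about 0.060 m), the bisque tile is at about 0.22 m above the red line, and the board is level on its rest and let go.

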